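# Point out the rejected wafer and its destination, then confirm

## Task

Show the wafer handler its next transfer by pointing: hold the fingertips about 2 cm straight above the red-inked die for two seconds, then just so above the middle of the empty orange carrier for two seconds, and then press the green button fully down and let it go. Do not touch or shift any wafer or carrier, do not dip low over the other two wafers, and leave the red button and the things lying around alone.

Things in the scene. Friction and masses are not known exactly. Their poses are not given: they have to be found in the camera images.
- red_wafer: A round white plastic wafer carrier (disc 124 mm across, 10 mm thick, loose, 0.22 kg) with a grey patterned 100 mm silicon wafer, 2 mm thick, seated on it, top face 12 mm above the table, between three grey pins (6 mm across, tops 16 mm above the table, 55 mm from the centre). Origin: centre of the carrier's underside; z up. One 15 mm square die of this wafer is inked red.
- red_die (a point): The centre of the red-inked die (15 mm square), on the wafer's top face, 23 mm from the wafer's centre. z up.
- blue_wafer: Like the red-marked one, but the inked die is blue: a round white plastic wafer carrier (disc 124 mm across, 10 mm thick, loose, 0.22 kg) with a grey patterned 100 mm silicon wafer, 2 mm thick, seated on it, top face 12 mm above the table, between three grey pins (6 mm across, tops 16 mm above the table, 55 mm from the centre). Origin: centre of the carrier's underside; z up.
- blue_wafer_center (a point): Centre of the top face of the blue-marked wafer, 12 mm above the table.
- plain_wafer: Like the others, but with no inked die: a round white plastic wafer carrier (disc 124 mm across, 10 mm thick, loose, 0.22 kg) with a grey patterned 100 mm silicon wafer, 2 mm thick, seated on it, top face 12 mm above the table, between three grey pins (6 mm across, tops 16 mm above the table, 55 mm from the centre). Origin: centre of the carrier's underside; z up.
- plain_wafer_center (a point): Centre of the top face of the unmarked wafer, 12 mm above the table.
- reject_carrier: The empty reject carrier: an orange plastic disc 124 mm across, 10 mm thick, loose, 0.25 kg, with three grey pins like the others but no wafer on it. Origin: centre of its underside.
- reject_center (a point): Centre of the orange carrier's top face (a small black dot marks it), 10 mm above the table. z up.
- control_box: Fixed grey control box, 85 x 150 x 45 mm, origin at the centre of its underside; its y axis runs along its length. The green button is on its top 36 mm to its +y end, the red button 36 mm to its -y end.
- confirm_top (a point): Centre of the top of the green confirm button (28 mm across, on a black housing on the control box), facing up. It is pressed straight down and springs back.
- confirm (a joint): Travel of the green confirm button: 0 is out, 0.006 m is fully down; fully down takes about 5 N. It counts as pressed beyond 0.004.
- cancel_top (a point): Centre of the top of the red cancel button (28 mm across), 72 mm from the green one on the same box.
- cancel (a joint): Travel of the red cancel button, 0 out, 0.006 m fully down.
- jar: Bystander: small loose amber glass jar with a white lid, 44 mm across, 65 mm tall. Origin: centre of its underside.
- loupe: Bystander: loose black magnifier, 38 mm across, 34 mm tall, standing. Origin: centre of its underside.
- tweezers: Bystander: loose steel tweezers lying flat, about 120 mm long, 20 mm wide, 6 mm high. Origin: their middle, on the table; x along them, tips at +x.

How it is judged:
By the outcome, as a careful person would: the job done as asked, in the order asked, and still so for the second after the job is handed in, with the robot touching nothing.
It also fails if it takes over 56 s, if anything falls off the work surface, if the arm or the gripper's body presses on something with over 40 N, if the wrist force passes 120 N, or if a joint passes its speed limit or range.

## Robot

A 7-joint arm with a two-finger parallel gripper is mounted at the origin on the work surface. World frame = base frame: x ahead of the robot, y to its left, z up, the work surface at z = 0. Lengths are in m, angles in degrees, forces in N, time in s.
With the tool pointing down it reaches from about 0.425 to 0.875 m from the base axis. Payload 4.7 kg.
Tool frame: the origin (TCP) lies at the very end of the fingers, on their centre line; the grasp point (between the pads) lies 19 mm behind it (pinch_z is the distance from the TCP to the grasp point, in m); z points along the fingers, y is the direction in which the jaws open and shut (so a half turn about z gives the same grasp; the last joint's range is limited). The gripper opens to 87 mm and grips with 3 to 60 N. Pads are 19 mm wide; open, the fingers measure 117 mm over their backs; the gripper's body (75 mm by 190 mm) begins 51 mm behind the grasp point.
Start: joints at [-70.926, 18.392, -4.016, 83.108, 1.295, 78.541, -3.26], TCP at [0.204, 0.617, 0.223] pointing down, gripper open.
Joint ranges: [-163.93, 163.93], [-17.29, 119.83], [-79.2, 71.16], [3.27, 140.29], [-89.18, 269.18], [5.43, 117.66], [-154.24, 154.24]. Speed limits (degrees/s): [147.25, 147.25, 180, 180, 180, 180, 180].

## Interface

Orientations are given as [roll, pitch, yaw] about the fixed x, y, z axes, in that order (R = Rz(yaw) Ry(pitch) Rx(roll)).
In Python, from cell import get_obs, read_camera, camera_params, sign_off, pinch_z gives the robot as it stands.
- The arm moves only by the shell command python3 -m handwheel 'ROWS' [FORCE]. ROWS is JSON, a list of rows, each a list of 5 numbers: the finger opening in m, from 0 to 0.087, then the shift along the tool's x, y, z in m, then the turn about the tool's z in rad. In form: [[jaw, tx, ty, tz, twist], ...]. A call has 1 to 20 rows; each row is the pose to reach, as a shift and turn from the pose commanded when the call began, along the tool's axes at that moment; what a row does not reach only later rows make up. A row lasts 1/10 s, in which the tool goes at most 50 mm and 8.59 degrees, less where a joint would pass 70% of its speed; a pose out of reach is approached as far as the arm can. A call with a gripper value outside its range is refused whole. The fingers move at their own pace and stop on an object; FORCE is the grip in N (left out, the last holds). Time passes only in rows, so rows that repeat a pose let the fingers close. It gives the time, the measured TCP pose, the force and the opening at its end, in the units of the state.
- get_obs(): the state, without advancing time (a new reading comes with each control period).
- read_camera(name): name is "side" or "top" or "wrist"; returns the picture (400x640x3 uint8, blue, green, red); there is no depth.
- camera_params(name): a dict with "camera_matrix" (3x3 intrinsics, pixels), "R" (3x3) and "t" (3): a world point X has camera coordinates R X + t. Camera axes: x right, y down, z forward; pixel columns grow to the right and rows downward; lengths in m; the calibration is good to about 2 mm. A picture is of the moment at which its call begins: read the wrist's pose just before it. camera_params takes no time and is no camera call; for the wrist camera it gives the pose at the moment of the call.
- sign_off(): hands the job in, once; it reports no verdict.
The state is a dict: "time_s": time; "qpos": joint angles; "joint_velocities": joint speeds; "effort": joint torques, N m; "tool_pos": TCP position; "tool_rot": TCP orientation; "force": force on the tool from outside, world axes, zero at the start; "wrist_torque": the same for the moment, N m; "grip_width": finger opening in m.
Only numpy, scipy, OpenCV 4.12 (cv2) and the standard library are available. Lean on these libraries where they do the work, as an engineer would, in place of code of your own. Each camera call takes 0.05 s, during which the arm holds its last target.

## Working session

There is one attempt and no reset: what is moved stays moved. The work goes in short steps, Python scripts to look and compute and a shell command to move; the robot and the scene stay as the last step left them, time stands still between calls to the robot, and variables do not carry over. Pictures are saved under pics/ and viewed, and the job is handed in when it is done.

```bash
mkdir -p pics
python3 - <<'E'
from cell import *
import cv2
o=get_obs();print(o['time_s'],o['tool_pos'],o['tool_rot'],o['grip_width'],o['force'],pinch_z)
for n in ['top','side']:
    cv2.imwrite(f'pics/{n}1.png',read_camera(n))
    p=camera_params(n);print(n,p)
E
```

```text
0.0 [0.20358099 0.61671845 0.22146832] [-1.79891224e+02  6.11543921e-03  1.61739165e+02] 0.08707628044849994 [0.11312372 0.30912606 0.99651374] 0.0187
top {'camera_matrix': array([[404.83301403,   0.        , 319.64652339],
       [  0.        , 404.83301403, 196.66301511],
       [  0.        ,   0.        ,   1.        ]]), 'R': array([[ 0.01398428, -0.99988096,  0.00651933],
       [-0.99289386, -0.01465657, -0.11809726],
       [ 0.11817875, -0.00482149, -0.99298063]]), 't': array([-0.01047274,  0.56047231,  0.87762764])}
side {'camera_matrix': array([[470.42921362,   0.        , 312.06786728],
       [  0.        , 470.42921362, 201.59215656],
       [  0.        ,   0.        ,   1.        ]]), 'R': array([[ 0.6968903 , -0.71695582, -0.01783986],
       [-0.50209599, -0.46997985, -0.72596044],
       [ 0.51209719,  0.51487212, -0.68750504]]), 't': array([-0.4113785 ,  0.3165378 ,  1.04025097])}
```

View pics/top1.png

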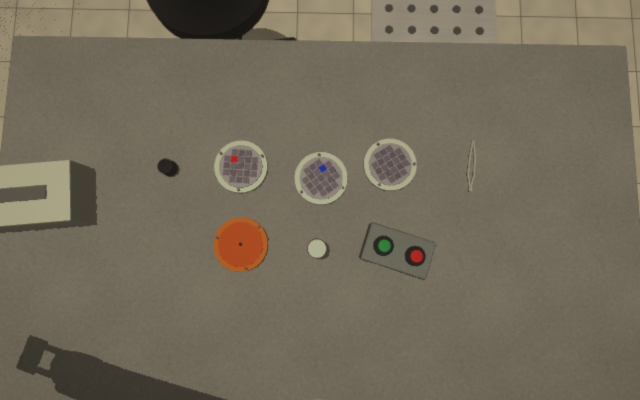

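View pics/side1.png

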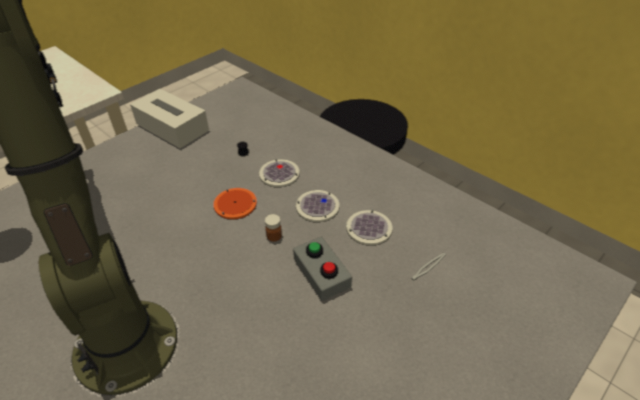

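The top view shows the red die at about (234,159), the orange carrier's dot at (240,244), the green button at (384,246) and the red button at (416,256). The blue wafer is at (321,178), the plain one at (390,164), the jar at (317,248), the loupe at (167,167) and the tweezers at (472,166). The side view agrees. Next I'll measure these positions.

```bash
cat > h.py <<'E'
import numpy as np, cv2
from cell import *
def ray(n,uv,p=None):
    p=p or camera_params(n); K,R,t=p['camera_matrix'],p['R'],np.array(p['t'])
    d=R.T@np.linalg.solve(K,[uv[0],uv[1],1]); return -R.T@t,d
def plane(n,uv,z,p=None):
    c,d=ray(n,uv,p); return c+d*(z-c[2])/d[2]
def tri(r1,r2):
    A=np.zeros((3,3));b=np.zeros(3)
    for c,d in (r1,r2):
        d=d/np.linalg.norm(d);P=np.eye(3)-np.outer(d,d);A+=P;b+=P@c
    return np.linalg.solve(A,b)
def blobs(img,lo,hi,amin=8):
    m=cv2.inRange(cv2.cvtColor(img,cv2.COLOR_BGR2HSV),lo,hi)
    n,_,s,c=cv2.connectedComponentsWithStats(m)
    return [(c[i].round(2).tolist(),int(s[i,4])) for i in range(1,n) if s[i,4]>=amin]
RED=((172,120,60),(180,255,255));RED2=((0,190,60),(4,255,255));ORG=((5,150,80),(16,255,255));GRN=((50,100,40),(80,255,255));BLU=((110,120,60),(130,255,255))
E
python3 - <<'E'
from h import *
for n in ['top','side']:
    im=cv2.imread(f'pics/{n}1.png')
    for k,c in dict(red=RED,red2=RED2,org=ORG,grn=GRN,blu=BLU).items(): print(n,k,blobs(im,*c))
E
```

```text
top red []
top red2 [([233.8, 158.96], 25), ([416.05, 255.63], 123)]
top org [([240.34, 244.06], 2307)]
top grn [([384.0, 245.18], 142)]
top blu [([322.2, 167.97], 35)]
side red []
side red2 [([328.6, 267.4], 100)]
side org [([234.65, 203.11], 1041), ([272.36, 230.45], 33)]
side grn [([314.08, 247.29], 106)]
side blu [([323.33, 200.07], 15)]
```

Run:
```python
from h import *
im=cv2.imread('pics/side1.png');print(blobs(im,(0,100,60),(6,255,255)),blobs(im,(165,60,60),(180,255,255)))
a=im[160:175,270:290];print(cv2.cvtColor(a,cv2.COLOR_BGR2HSV)[7,5:15].tolist())
im=cv2.imread('pics/top1.png');print(blobs(im,(0,100,60),(6,255,255)),blobs(im,(165,60,60),(180,255,255)))
print('die',plane('top',(233.8,158.96),.012))
print('org',plane('top',(240.34,244.06),.010),plane('side',(234.65,203.11),.010))
g=tri(ray('top',(384,245.18)),ray('side',(314.08,247.29)));print('grn',g)
r=tri(ray('top',(416.05,255.63)),ray('side',(328.6,267.4)));print('red',r, np.linalg.norm(g-r))
for z in(.05,.06,.065,.07): print(z,plane('top',(384,245.18),z),plane('side',(314.08,247.29),z))
for k,u,z in [('blue',(321,178),.01),('plain',(390,164),.01),('redw',(241,166),.01),('jar',(317,248),.065),('loupe',(167,167),.034)]: print(k,plane('top',u,z))
```

```text
[([279.39, 166.13], 23), ([328.68, 266.94], 125)] []
[[0, 42, 109], [0, 84, 121], [0, 145, 148], [0, 182, 175], [0, 202, 184], [0, 196, 182], [0, 173, 167], [0, 125, 143], [0, 66, 120], [2, 36, 107]]
[([233.76, 158.57], 54), ([416.22, 255.64], 160)] []
die [0.64842969 0.1983218  0.012     ]
org [0.45217668 0.1762202  0.01      ] [0.44740036 0.17082235 0.01      ]
grn [ 0.45364333 -0.14211567  0.05941193]
red [ 0.4321532  -0.21084867  0.05957907] 0.07201442914784097
0.05 [ 0.45416219 -0.1440731   0.05      ] [ 0.45888624 -0.13597095  0.05      ]
0.06 [ 0.45414819 -0.14242791  0.06      ] [ 0.4527353  -0.14211988  0.06      ]
0.065 [ 0.45414119 -0.14160532  0.065     ] [ 0.44965982 -0.14519435  0.065     ]
0.07 [ 0.45413419 -0.14078272  0.07      ] [ 0.44658435 -0.14826881  0.07      ]
blue [ 0.60698824 -0.00506073  0.01      ]
plain [ 0.64248222 -0.1655683   0.01      ]
redw [0.63244358 0.1813752  0.01      ]
jar [0.44614691 0.0018503  0.065     ]
loupe [0.62294924 0.34382384 0.034     ]
```

```bash
cat >> h.py <<'E'
from scipy.spatial.transform import Rotation as Ro
def go(target):
    o=get_obs();R=Ro.from_euler('xyz',o['tool_rot'],degrees=True).as_matrix()
    print('t',o['time_s'],'at',np.round(o['tool_pos'],4),np.round(o['tool_rot'],2),'F',np.round(o['force'],2),'shift',np.round(R.T@(np.array(target)-o['tool_pos']),4))
E
python3 - <<'E'
from h import *
print(plane('side',(279.39,166.13),.012))
go([.647,.196,.18])
E
```

```text
[0.64799881 0.19778477 0.012     ]
t 0.1 at [0.2036 0.6168 0.2216] [-179.9     0.    161.74] F [-0.64  0.32  0.17] shift [-0.5529 -0.2605  0.0421]
```

```bash
python3 -m handwheel '[[0,-0.02,-0.01,0,0],[0,-0.06,-0.028,0,0],[0,-0.1,-0.047,0.005,0],[0,-0.14,-0.066,0.01,0],[0,-0.18,-0.085,0.015,0],[0,-0.22,-0.104,0.02,0],[0,-0.26,-0.122,0.025,0],[0,-0.3,-0.141,0.03,0],[0,-0.34,-0.16,0.035,0],[0,-0.38,-0.179,0.04,0],[0,-0.42,-0.198,0.042,0],[0,-0.46,-0.217,0.042,0],[0,-0.5,-0.235,0.042,0],[0,-0.53,-0.25,0.042,0],[0,-0.548,-0.258,0.042,0],[0,-0.553,-0.26,0.042,0],[0,-0.553,-0.26,0.042,0],[0,-0.553,-0.26,0.042,0],[0,-0.553,-0.26,0.042,0]]'
python3 - <<'E'
from h import *
go([.647,.196,.18])
p=camera_params('wrist');im=read_camera('wrist');cv2.imwrite('pics/w1.png',im)
b=blobs(im,(0,150,60),(4,255,255),30)+blobs(im,(172,100,60),(180,255,255),30);print(b)
for c,_ in b:print(plane('wrist',c,.012,p))
print(blobs(im,*ORG)); print(p)
E
```

```text
time_s: 2.0
tool_pos: [0.6463, 0.1992, 0.1806]
tool_rot: [180.0, -0.1, 161.9]
force: [0.1, 0.9, 0.1]
grip_width: 0.0006
t 2.0 at [0.6463 0.1992 0.1806] [ 1.7995e+02 -5.0000e-02  1.6190e+02] F [0.09 0.9  0.12] shift [-0.0017 -0.0028  0.0006]
[([316.22, 185.35], 199)]
[0.6478512 0.1980084 0.012    ]
[([230.83, 27.99], 6922), ([48.6, 47.49], 841)]
{'camera_matrix': array([[314.91131787,   0.        , 316.4786848 ],
       [  0.        , 314.91131787, 202.06531325],
       [  0.        ,   0.        ,   1.        ]]), 'R': array([[ 3.11854763e-01,  9.50129781e-01,  7.92938736e-05],
       [ 9.04942933e-01, -2.97048814e-01,  3.04697045e-01],
       [ 2.89525291e-01, -9.49494683e-02, -9.52449318e-01]]), 't': array([-0.3904489, -0.5491211,  0.182049 ])}
```

View pics/w1.png

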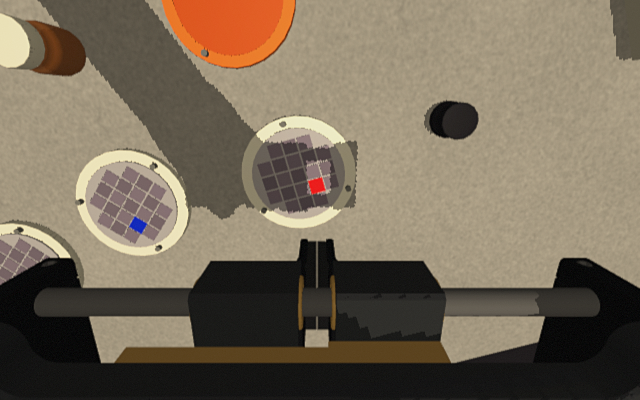

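The wrist view shows the red die at (317,186), just ahead of the fingertips. All three cameras agree on (0.648, 0.198). Now I'll descend to z=0.032.

```bash
python3 - <<'E'
from h import *
go([.648,.198,.032])
E
python3 -m handwheel '[[0,-0.001,-0.001,0.02,0],[0,-0.002,-0.001,0.05,0],[0,-0.002,-0.001,0.08,0],[0,-0.002,-0.001,0.11,0],[0,-0.002,-0.001,0.13,0],[0,-0.002,-0.001,0.14,0],[0,-0.002,-0.001,0.145,0],[0,-0.002,-0.001,0.148,0],[0,-0.002,-0.001,0.148,0],[0,-0.002,-0.001,0.148,0],[0,-0.002,-0.001,0.148,0]]'
python3 - <<'E'
from h import *
go([.648,.198,.032])
p=camera_params('wrist');im=read_camera('wrist');cv2.imwrite('pics/w2.png',im)
cv2.imwrite('pics/s2.png',cv2.resize(read_camera('side')[100:260,200:400],(800,640))[:600])
b=blobs(im,(0,150,60),(4,255,255),30);print(b)
for c,_ in b:print(plane('wrist',c,.012,p))
go([.648,.198,.032])
E
```

```text
t 2.05 at [0.6464 0.1989 0.1807] [ 1.7996e+02 -3.0000e-02  1.6188e+02] F [ 0.14 -1.21 -0.39] shift [-0.0019 -0.0005  0.1487]
time_s: 3.15
tool_pos: [0.6497, 0.1956, 0.0336]
tool_rot: [179.9, 0.1, 161.7]
force: [-0.5, 0.4, 0.6]
grip_width: 0.0003
t 3.15 at [0.6497 0.1956 0.0336] [1.7994e+02 8.0000e-02 1.6174e+02] F [-0.47  0.42  0.58] shift [0.0023 0.0017 0.0016]
[([319.62, 234.16], 370)]
[0.64535531 0.19877579 0.012     ]
t 3.25 at [0.6494 0.1956 0.0333] [1.7996e+02 5.0000e-02 1.6173e+02] F [ 0.32 -0.57  1.16] shift [0.0021 0.0019 0.0013]
```

View pics/w2.png

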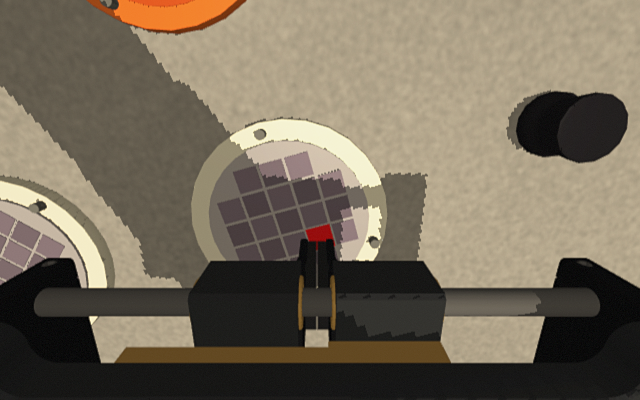

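View pics/s2.png

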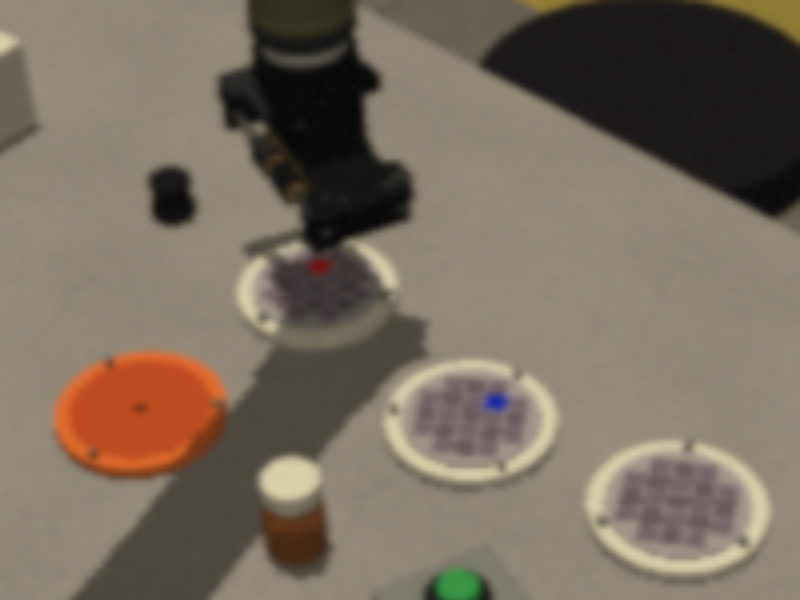

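The fingertips are within 3 mm of the die. In the wrist view the die is at (320,234) and the tips are at column 317. I'll trim by +2, +2, +1 mm and hold.

```bash
python3 -m handwheel '[[0,0.001,0.001,0.001,0],[0,0.002,0.002,0.001,0],[0,0.002,0.002,0.001,0],[0,0.002,0.002,0.001,0],[0,0.002,0.002,0.001,0]]'
python3 - <<'E'
from h import *
go([.648,.198,.032])
im=read_camera('wrist');cv2.imwrite('pics/w3.png',im[180:300,240:400].repeat(4,0).repeat(4,1))
E
```

```text
time_s: 3.75
tool_pos: [0.6478, 0.198, 0.0316]
tool_rot: [180.0, 0.0, 161.7]
force: [0.2, -1.3, -0.3]
grip_width: 0.0005
t 3.75 at [0.6478 0.198  0.0316] [1.8000e+02 1.0000e-02 1.6173e+02] F [ 0.25 -1.3  -0.29] shift [-0.0002  0.0001 -0.0004]
```

View pics/w3.png

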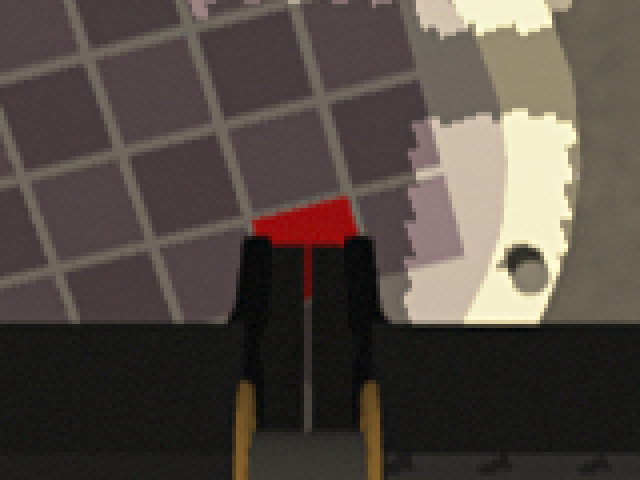

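The die is centred ahead of the fingertips, at columns 250–355 in the zoom with the tip slot at 308. Holding here for 2.8 s.

```bash
python3 -m handwheel '[[0,0,0,0,0],[0,0,0,0,0],[0,0,0,0,0],[0,0,0,0,0],[0,0,0,0,0],[0,0,0,0,0],[0,0,0,0,0],[0,0,0,0,0],[0,0,0,0,0],[0,0,0,0,0],[0,0,0,0,0],[0,0,0,0,0],[0,0,0,0,0],[0,0,0,0,0],[0,0,0,0,0],[0,0,0,0,0],[0,0,0,0,0],[0,0,0,0,0],[0,0,0,0,0],[0,0,0,0,0]]'
python3 -m handwheel '[[0,0,0,0,0],[0,0,0,0,0],[0,0,0,0,0],[0,0,0,0,0],[0,0,0,0,0],[0,0,0,0,0],[0,0,0,0,0],[0,0,0,0,0]]'
python3 - <<'E'
from h import *
go([.648,.198,.15]);go([.45,.174,.15])
E
```

```text
time_s: 5.8
tool_pos: [0.6477, 0.198, 0.0316]
tool_rot: [180.0, 0.0, 161.7]
force: [-0.4, 0.0, 0.5]
grip_width: 0.0004
time_s: 6.6
tool_pos: [0.6478, 0.198, 0.0316]
tool_rot: [180.0, 0.0, 161.7]
force: [-1.3, -0.6, 0.5]
grip_width: 0.0009
t 6.6 at [0.6478 0.198  0.0316] [179.99   0.   161.74] F [-1.35 -0.63  0.51] shift [-2.000e-04  1.000e-04 -1.184e-01]
t 6.6 at [0.6478 0.198  0.0316] [179.99   0.   161.74] F [-1.35 -0.63  0.51] shift [ 0.1803 -0.0848 -0.1184]
```

```bash
python3 -m handwheel '[[0,0,0,-0.02,0],[0,0,0,-0.05,0],[0,0,0,-0.085,0],[0,0.01,-0.005,-0.11,0],[0,0.04,-0.019,-0.118,0],[0,0.08,-0.038,-0.118,0],[0,0.115,-0.054,-0.118,0],[0,0.145,-0.068,-0.118,0],[0,0.165,-0.078,-0.118,0],[0,0.178,-0.084,-0.118,0],[0,0.18,-0.085,-0.118,0],[0,0.18,-0.085,-0.118,0],[0,0.18,-0.085,-0.118,0],[0,0.18,-0.085,-0.118,0]]'
python3 - <<'E'
from h import *
go([.45,.174,.03])
p=camera_params('wrist');im=read_camera('wrist');cv2.imwrite('pics/w4.png',im)
q=camera_params('top');print(q['t'])
m=cv2.inRange(cv2.cvtColor(im,cv2.COLOR_BGR2HSV),*ORG)
c=max(cv2.findContours(m,0,2)[0],key=cv2.contourArea)
e=cv2.fitEllipse(c);print(e,plane('wrist',e[0],.01,p))
E
```

```text
time_s: 8.0
tool_pos: [0.451, 0.1737, 0.1495]
tool_rot: [-180.0, 0.0, 161.7]
force: [0.2, 0.2, 1.3]
grip_width: 0.0003
t 8.0 at [0.451  0.1737 0.1495] [-1.800e+02  2.000e-02  1.617e+02] F [0.19 0.22 1.26] shift [0.0011 0.     0.1195]
[-0.01047274  0.56047231  0.87762764]
((320.0447692871094, 185.20492553710938), (116.8754653930664, 123.77631378173828), 91.47422790527344) [0.44650626 0.17832533 0.01      ]
```

View pics/w4.png

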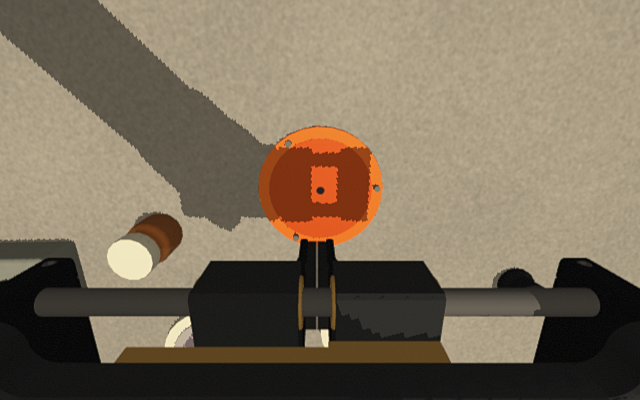

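The orange carrier's black dot is at about (320,190) in the wrist view. I'll locate that dot precisely in all the views.

Run:
```python
from h import *
p=camera_params('wrist')
def dot(im,u,v,h):
    a=255.-im[v-h:v+h+1,u-h:u+h+1,2].astype(float); a=np.clip(a-np.median(a)-25,0,None)
    Y,X=np.mgrid[-h:h+1,-h:h+1];return u+(a*X).sum()/a.sum(),v+(a*Y).sum()/a.sum()
for n,f,u,v,h in[('wrist','w4',320,190,6),('top','top1',240,244,4),('side','side1',235,202,4)]:
    c=dot(cv2.imread(f'pics/{f}.png'),u,v,h);print(n,c,plane(n,c,.01,p if n=='wrist' else None))
```

```text
wrist (np.float64(319.95051049347705), np.float64(190.14861032331254)) [0.45106921 0.17663716 0.01      ]
top (np.float64(240.0443686006826), np.float64(243.820819112628)) [0.45270712 0.17691142 0.01      ]
side (np.float64(234.55339805825244), np.float64(201.53398058252426)) [0.45138812 0.17618974 0.01      ]
```

All three agree to within 2 mm, so the target is (0.452, 0.1765, 0.030).

```bash
python3 -m handwheel '[[0,0,0.001,0.02,0],[0,0,0.002,0.05,0],[0,0,0.003,0.08,0],[0,0,0.003,0.1,0],[0,0,0.003,0.11,0],[0,0,0.003,0.115,0],[0,0,0.003,0.118,0],[0,0,0.003,0.119,0],[0,0,0.003,0.119,0],[0,0,0.003,0.119,0],[0,0,0.003,0.119,0]]'
python3 - <<'E'
from h import *
go([.4517,.1765,.03])
im=read_camera('wrist');cv2.imwrite('pics/w5.png',im)
go([.4517,.1765,.03])
E
```

```text
time_s: 9.15
tool_pos: [0.4515, 0.1768, 0.0311]
tool_rot: [179.9, 0.0, 161.7]
force: [-0.3, 1.1, -1.2]
grip_width: 0.0004
t 9.15 at [0.4515 0.1768 0.0311] [1.7994e+02 4.0000e-02 1.6174e+02] F [-0.33  1.09 -1.17] shift [-0.0003 -0.0002  0.0011]
t 9.2 at [0.4514 0.1767 0.031 ] [1.7996e+02 3.0000e-02 1.6174e+02] F [-0.01  0.4   1.36] shift [-0.0004 -0.0001  0.001 ]
```

View pics/w5.png

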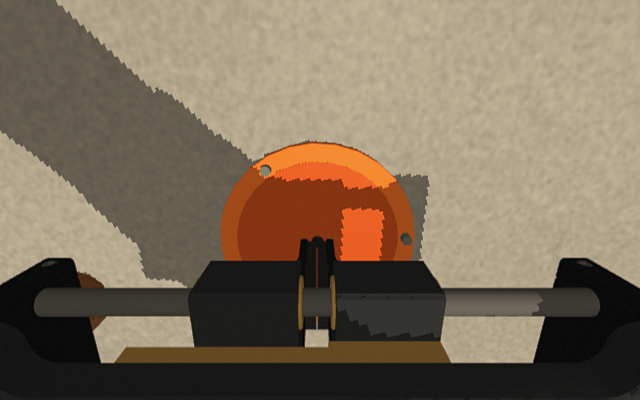

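The black dot peeks out just at the tips, at (317,239), on their centre line. I'll hold for 2.9 s with a 1 mm drop.

```bash
python3 -m handwheel '[[0,0,0,0.001,0],[0,0,0,0.001,0],[0,0,0,0.001,0],[0,0,0,0.001,0],[0,0,0,0.001,0],[0,0,0,0.001,0],[0,0,0,0.001,0],[0,0,0,0.001,0],[0,0,0,0.001,0],[0,0,0,0.001,0],[0,0,0,0.001,0],[0,0,0,0.001,0],[0,0,0,0.001,0],[0,0,0,0.001,0],[0,0,0,0.001,0],[0,0,0,0.001,0],[0,0,0,0.001,0],[0,0,0,0.001,0],[0,0,0,0.001,0],[0,0,0,0.001,0]]'
python3 -m handwheel '[[0,0,0,0,0],[0,0,0,0,0],[0,0,0,0,0],[0,0,0,0,0],[0,0,0,0,0],[0,0,0,0,0],[0,0,0,0,0],[0,0,0,0,0],[0,0,0,0,0]]'
python3 - <<'E'
from h import *
go([.4538,-.142,.16])
E
```

```text
time_s: 11.2
tool_pos: [0.4511, 0.1766, 0.0296]
tool_rot: [180.0, 0.0, 161.7]
force: [-0.1, -0.3, -0.6]
grip_width: 0.0004
time_s: 12.1
tool_pos: [0.4511, 0.1766, 0.0296]
tool_rot: [180.0, -0.0, 161.7]
force: [0.3, 0.0, 0.3]
grip_width: 0.0004
t 12.1 at [0.4511 0.1766 0.0296] [180.    -0.   161.74] F [0.3  0.04 0.33] shift [-0.1024 -0.3017 -0.1304]
```

```bash
python3 -m handwheel '[[0,0,0,-0.02,0],[0,0,0,-0.05,0],[0,0,0,-0.085,0],[0,0,0,-0.115,0],[0,-0.003,-0.01,-0.13,0],[0,-0.012,-0.035,-0.13,0],[0,-0.024,-0.07,-0.13,0],[0,-0.036,-0.105,-0.13,0],[0,-0.048,-0.14,-0.13,0],[0,-0.06,-0.175,-0.13,0],[0,-0.071,-0.21,-0.13,0],[0,-0.083,-0.245,-0.13,0],[0,-0.093,-0.275,-0.13,0],[0,-0.1,-0.295,-0.13,0],[0,-0.102,-0.302,-0.13,0],[0,-0.102,-0.302,-0.13,0],[0,-0.102,-0.302,-0.13,0],[0,-0.102,-0.302,-0.13,0]]'
python3 - <<'E'
from h import *
p=camera_params('wrist');im=read_camera('wrist');cv2.imwrite('pics/w6.png',im)
for b in blobs(im,*GRN): print(b,plane('wrist',b[0],.0594,p),tri(ray('wrist',b[0],p),ray('top',(384,245.18))))
go([.4538,-.142,.06])
E
```

```text
time_s: 13.9
tool_pos: [0.4535, -0.1406, 0.1595]
tool_rot: [180.0, -0.0, 161.9]
force: [0.1, -0.4, -0.4]
grip_width: 0.0003
([315.48, 203.04], 855) [ 0.45290486 -0.14173511  0.0594    ] [ 0.45405817 -0.14258178  0.05603058]
t 13.95 at [ 0.4535 -0.1408  0.1595] [ 1.7998e+02 -1.0000e-02  1.6187e+02] F [-0.02  0.85 -0.29] shift [-0.0007 -0.0011  0.0995]
```

View pics/w6.png

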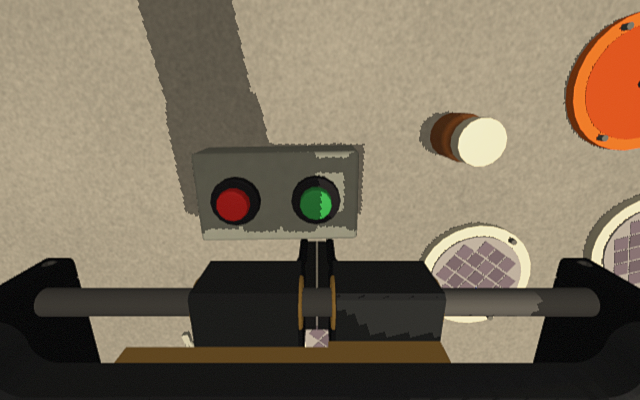

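The green button is at (315,203), at x,y (0.4535, -0.142) with its top near z=0.059. The red button is at (233,203), well clear. I'll descend to about 0.068 and then feel for contact.

```bash
python3 -m handwheel '[[0,-0.001,-0.001,0.02,0],[0,-0.001,-0.001,0.045,0],[0,-0.001,-0.001,0.065,0],[0,-0.001,-0.001,0.08,0],[0,-0.001,-0.001,0.088,0],[0,-0.001,-0.001,0.091,0],[0,-0.001,-0.001,0.091,0],[0,-0.001,-0.001,0.091,0],[0,-0.001,-0.001,0.091,0]]'
python3 - <<'E'
from h import *
go([.4538,-.142,.056])
E
```

```text
time_s: 14.85
tool_pos: [0.4546, -0.1435, 0.0693]
tool_rot: [180.0, 0.1, 161.7]
force: [1.2, 0.5, -0.8]
grip_width: 0.0006
t 14.85 at [ 0.4546 -0.1435  0.0693] [1.7997e+02 8.0000e-02 1.6174e+02] F [ 1.2   0.53 -0.78] shift [0.0013 0.0012 0.0133]
```

```bash
python3 -m handwheel '[[0,0.001,0.001,0.003,0],[0,0.001,0.001,0.006,0],[0,0.001,0.001,0.008,0],[0,0.001,0.001,0.008,0],[0,0.001,0.001,0.009,0],[0,0.001,0.001,0.01,0],[0,0.001,0.001,0.01,0],[0,0.001,0.001,0.01,0]]'
python3 - <<'E'
from h import *
go([.4538,-.142,.056])
im=read_camera('wrist');cv2.imwrite('pics/w7.png',im[130:310,220:420].repeat(3,0).repeat(3,1))
cv2.imwrite('pics/s7.png',cv2.resize(read_camera('side')[200:320,260:400],None,fx=5,fy=5,interpolation=cv2.INTER_CUBIC))
E
```

```text
time_s: 15.65
tool_pos: [0.4543, -0.1425, 0.0611]
tool_rot: [179.9, 0.1, 161.7]
force: [-6.6, 1.2, 21.0]
grip_width: 0.0006
t 15.65 at [ 0.4543 -0.1425  0.0611] [1.7992e+02 6.0000e-02 1.6172e+02] F [-6.56  1.25 20.98] shift [0.0007 0.0003 0.0051]
```

View pics/w7.png

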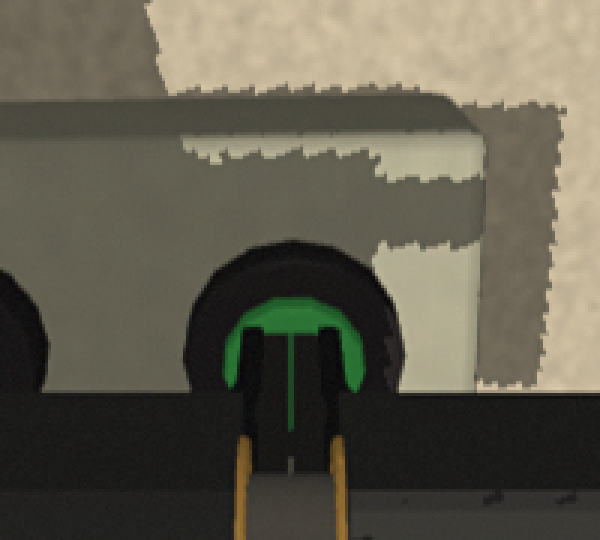

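View pics/s7.png

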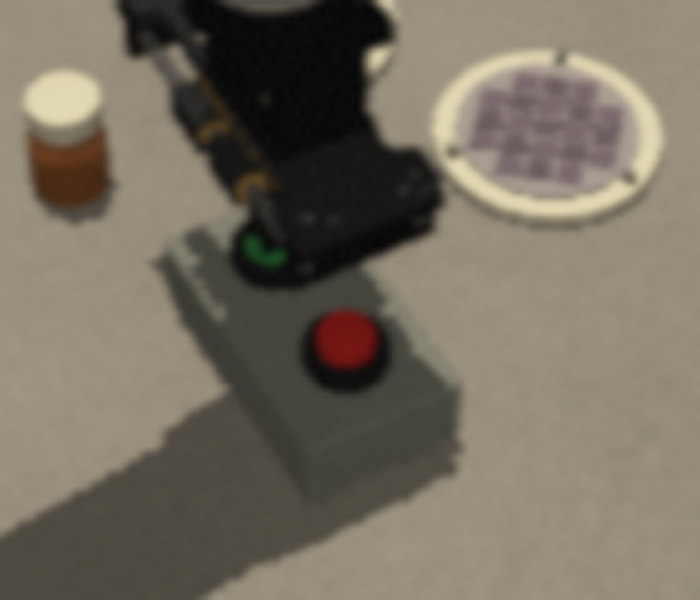

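The fingers are on the button (green at (295,340) in the zoom) with about 21 N, well past the 5 N stop, and the green cap looks sunken. As a check I'll ease off in small steps and watch the force, then rise clear.

```bash
python3 -m handwheel '[[0,0,0,0,0],[0,0,0,0,0],[0,0,0,0,0]]'; python3 -m handwheel '[[0,0,0,-0.002,0],[0,0,0,-0.002,0],[0,0,0,-0.002,0]]';python3 -m handwheel '[[0,0,0,-0.002,0],[0,0,0,-0.002,0],[0,0,0,-0.002,0]]';python3 -m handwheel '[[0,0,0,-0.002,0],[0,0,0,-0.002,0],[0,0,0,-0.002,0]]';python3 -m handwheel '[[0,0,0,-0.002,0],[0,0,0,-0.002,0],[0,0,0,-0.002,0]]'
```

```text
time_s: 16.05
tool_pos: [0.4543, -0.1425, 0.0611]
tool_rot: [179.9, 0.1, 161.7]
force: [-5.3, 0.6, 22.7]
grip_width: 0.0005
time_s: 16.35
tool_pos: [0.4542, -0.1424, 0.0614]
tool_rot: [180.0, 0.1, 161.7]
force: [-0.3, -0.4, 7.2]
grip_width: 0.0007
time_s: 16.65
tool_pos: [0.4542, -0.1424, 0.0629]
tool_rot: [180.0, 0.1, 161.7]
force: [2.3, -1.4, 3.7]
grip_width: -0.0
time_s: 16.95
tool_pos: [0.4534, -0.1422, 0.0645]
tool_rot: [180.0, 0.0, 161.7]
force: [1.9, 0.3, 2.5]
grip_width: 0.0003
time_s: 17.25
tool_pos: [0.4529, -0.1421, 0.0663]
tool_rot: [180.0, -0.0, 161.7]
force: [1.5, -0.9, 1.5]
grip_width: 0.0008
```

The force profile shows a hard stop at z≈0.061, then a spring easing from about 5 N to 1.5 N by 0.066. That is a full press. Rising clear now.

```bash
python3 -m handwheel '[[0,0,0,-0.01,0],[0,0,0,-0.03,0],[0,0,0,-0.06,0],[0,0,0,-0.09,0],[0,0,0,-0.11,0],[0,0,0,-0.12,0],[0,0,0,-0.12,0],[0,0,0,-0.12,0],[0,0,0,-0.12,0],[0,0,0,-0.12,0]]'
python3 - <<'E'
from h import *
go([.4538,-.142,.16])
t=read_camera('top');cv2.imwrite('pics/top9.png',t)
s=read_camera('side');cv2.imwrite('pics/s9.png',s)
for im in (t,s):print(blobs(im,(0,100,60),(6,255,255)),blobs(im,*ORG),blobs(im,*GRN),blobs(im,*BLU))
E
```

```text
time_s: 18.25
tool_pos: [0.4525, -0.1421, 0.1854]
tool_rot: [-180.0, -0.1, 161.7]
force: [-0.2, -0.3, 0.2]
grip_width: 0.0003
t 18.25 at [ 0.4525 -0.1421  0.1854] [-1.7996e+02 -1.3000e-01  1.6173e+02] F [-0.21 -0.32  0.22] shift [-0.0012  0.0005  0.0254]
[([233.79, 158.51], 53)] [([240.34, 244.09], 2303)] [([381.19, 243.51], 59)] [([322.2, 167.97], 35)]
[([279.1, 166.14], 21), ([328.6, 267.15], 121)] [([234.67, 203.08], 1039), ([273.16, 230.73], 51)] [([314.0, 247.09], 113)] []
```

View pics/s9.png

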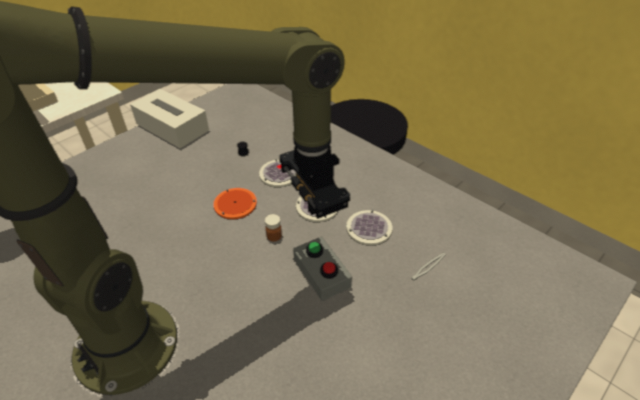

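The side view shows the arm clear, the green button back up at (314,247), and the red die and orange carrier at the same pixels as before. Handing in.

```bash
python3 -c "
from cell import *;print(sign_off())"
```

```text
the job is handed in; nothing more can be done
None
```

I showed the handler the transfer in the order asked and handed the job in at about 18.4 s. `sign_off` gives no verdict.

- **Red die:** I held the closed fingertips about 2 cm above it for 2.8 s. Measured TCP was (0.648, 0.198, 0.032), within about 1 mm of the position the cameras gave.
- **Orange carrier:** I held about 2 cm above the black centre dot for 2.9 s, with the TCP at (0.451, 0.177, 0.030).
- **Green button:** I pressed it to its stop at about 22 N. On release the force fell from about 7 N to 1.5 N over 5 mm of rise, as a spring should. I then rose clear to z = 0.185.

**Last checks:** force on the tool was about zero. The red die, the orange carrier and both buttons were at their starting pixels to within 0.3 px in the side view. The top view gave the same for the die and the carrier, and showed the blue die unmoved. I only checked the jar, loupe, tweezers and plain wafer by eye.

**One disagreement:** triangulation put the green button's top at z = 0.059, but contact put it at about 0.067. The colour blob probably included the button's sides. I went by the force, so it did not affect the press.

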